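Fit the edge roller and hold the guide rail home for screwing

TASK

Fit the strip guides on the feed fixture: first lower the flanged roller, flange down, onto the upright spindle until it sits on its collar, and let go of it; then set the long guide rail on the fixture's bed, its tall back face towards the fence, and bring its end up to the stop block. Finish by pressing the rail with the fingers down on the bed and back against the fence at once, with a firm push of some 10 N or more each way, and stay there holding it flush and touching the stop, so that it can be screwed down: do not let go at the end. Let neither part drop, and leave the spare rail and the screw box alone.

Things in the scene. Friction and masses are not known exactly. Their poses are not given: they have to be found in the camera images.
- bed: the fixture's fixed bed plate, grey ground aluminium (the rail slides on it with friction about 0.3), 230 (x) x 300 (y) x 10 mm, on a dark sub-plate of the same outline; its working top lies 15 mm above the bench. Origin: 90 mm in from its front (-x) edge, midway in y, on its underside, 5 mm above the bench. +x runs to the fence (roughly away from the robot), +y from the rail's place to the spindle (roughly to the robot's left)
- fence: the fixed fence, an upright aluminium bar 170 long (y), 12 thick, 34 mm high above the bed, 6 mm higher than the rail: no room for a finger behind a rail that is home; brackets and an air cylinder behind it, 36 mm high. Origin: on the bed's top, middle of the foot of its front face (the face looking to -x, where the rail goes). Axes as the bed's
- stop: the fixed stop block, a dark steel bar 70 (x) x 25 (y) x 10 mm high, lying on the bed across the +y end of the fence and reaching 70 mm out to -x from the fence's front face. The rail's +y end butts against its -y side. Origin: centre of its underside, on the bed's top. Axes as the bed's
- corner (a point): the point on the bed's top where the fence's front face and the stop's -y face meet: the rail's corner (rail_corner) belongs here. Axes as the bed's. The rail's place runs 140 mm to -y and 48 mm to -x from here.
- spindle: the fixed upright spindle on the bed: a dark collar 28 mm across, 6 mm high, whose top is the roller's seat, and a steel pin 12 mm thick, straight for 38 mm, then tapering over 12 mm to 5 mm at its top, 56 mm above the bed. Origin: on the bed's top, on the axis, z up. It stands 90 mm to +y and 6 mm to -x from corner
- roller: the loose flanged roller, an aluminium spool 38 mm tall, 190 g, standing on its flange: flange 68 mm across, 8 mm thick; above it a plain barrel 44 mm across, 30 mm tall; through bore 15 mm. Origin: centre of the underside, on the axis, z up. Seated, its origin is 6 mm above the spindle's
- rail: the loose long guide rail, aluminium, 140 long (y) x 48 mm deep (x), 400 g, stepped: front ledge 20 deep, 14 high; behind it a web 28 deep, 28 high, its front (x = -4 mm) a shoulder 14 mm tall over the ledge, its back (x = +24) flat. Two dark screw holes on top. Origin: centre of the underside, z up. Lies flat, back away from the robot, turned up to 0.5 rad from the robot's y axis
- rail_corner (a point): the rail's lower corner at the back and the +y end: x = 24, y = 70, z = 0 mm in the rail's frame
- spare_rail: bystander: a shorter loose rail of the same section, 90 mm long, lying on the right of the bench. Leave alone. Origin: centre of the underside.
- screw_box: bystander: a loose grey open box, 80 x 110 x 30 mm, with one divider, on the right of the bench. Leave alone.
Not all that is in view belongs to the job. What is shaped like the rail but pink is not meant.

How it is judged (in metres and radians):
On the way, in this order (a step that is already met when the one before it is completed fails the run):
1. the roller stands on the spindle's collar, upright and let go (horizontal distance between roller and spindle below 0.003 m and z of roller in the frame of spindle between 0.004 and 0.0085 m and angle between roller's own z axis and vertical below 0.06 rad and contact force between the fingers and roller below 0.05 N and linear speed of roller below 0.02 m/s), for 0.2 s.
2. the long rail lies flat on the bed, its back at the fence and its end at the stop (x of rail_corner in the frame of corner between -0.002 and 0.002 m and y of rail_corner in the frame of corner between -0.0025 and 0.002 m and z of rail_corner in the frame of corner between -0.002 and 0.0015 m and angle between rail's own z axis and vertical below 0.015 rad and angle between the y axis of rail and the y axis of fence, either way round below 0.015 rad), for 0.2 s.
At the end, for the whole second after the job is handed in: Roller on the collar: axis within 3 mm, down within 2.5 mm, upright, untouched. Rail flat within 1.5 mm, back within 2 mm of the fence and parallel within 0.015 rad, end within 2.5 mm of the stop, at rest, fingers on it over 6 N, bearing on the fence over 4 N, on the bed over 9 N with its weight (all of step 2 and horizontal distance between roller and spindle below 0.003 m and z of roller in the frame of spindle between 0.004 and 0.0085 m and angle between roller's own z axis and vertical below 0.06 rad and contact force between rail and fence above 4 N and contact force between rail and bed above 9 N and contact force between the fingers and rail above 6 N and linear speed of rail below 0.01 m/s and contact force between the fingers and roller below 0.05 N); the arm keeps its last pose, push and grip.
It fails at once if the roller is dropped (falling faster than 0.5 m/s out of the fingers) (linear speed of roller above 0.5 m/s and contact force between each of the arm, the fingers and roller below 0.01 N).
It fails at once if the rail is dropped (falling faster than 0.5 m/s out of the fingers) (linear speed of rail above 0.5 m/s and contact force between each of the arm, the fingers and rail below 0.01 N).
It fails at once if the spare rail is moved by more than 20 mm (distance of spare_rail from where it was at the start of the episode above 0.02 m).
It fails at once if the screw box is moved by more than 20 mm (distance of screw_box from where it was at the start of the episode above 0.02 m).
It also fails if it takes over 67 s, if anything falls off the work surface, if the arm or the gripper's body presses on something with over 40 N, if the wrist force passes 120 N, or if a joint passes its speed limit or range.

ROBOT

A 7-joint arm with a two-finger parallel gripper is mounted at the origin on the work surface. World frame = base frame: x ahead of the robot, y to its left, z up, the work surface at z = 0. Lengths are in m, angles in degrees, forces in N, time in s.
With the tool pointing down it reaches from about 0.425 to 0.875 m from the base axis. Payload 4.7 kg.
Tool frame: the origin (TCP) lies at the very end of the fingers, on their centre line; the grasp point (between the pads) lies env.grip_point_offset behind it (env.grip_point_offset is the distance from the TCP to the grasp point, in m); z points along the fingers, y is the direction in which the jaws open and shut (so a half turn about z gives the same grasp; the last joint's range is limited). The gripper opens to 87 mm and grips with 3 to 60 N. Pads are 19 mm wide; open, the fingers measure 117 mm over their backs; the gripper's body (75 mm by 190 mm) begins 51 mm behind the grasp point.
Start: joints at [-64.166, 18.392, -4.016, 83.108, 1.295, 78.541, -3.26], TCP at [0.275, 0.589, 0.223] pointing down, gripper open.
Joint ranges: [-163.93, 163.93], [-17.29, 119.83], [-79.2, 71.16], [3.27, 140.29], [-89.18, 269.18], [5.43, 117.66], [-154.24, 154.24]. Speed limits (degrees/s): [147.25, 147.25, 180, 180, 180, 180, 180].

INTERFACE

Orientations are given as [roll, pitch, yaw] about the fixed x, y, z axes, in that order (R = Rz(yaw) Ry(pitch) Rx(roll)).
In Python, from cell import env gives the robot as it stands.
- The arm moves only by the tool send_rows, never from a script. Its argument "plan" is a list of rows, each a list of 7 numbers: the finger opening in mm, from 0 to 87, then the shift along the tool's x, y, z in mm, then the turn, a rotation vector about the tool's x, y, z in rad. A call has 1 to 12 rows; each row shifts and turns the commanded pose from where the row before left it, along the tool's axes as they then stand; what a row does not reach is not made up. A row lasts 1/10 s, in which the tool goes at most 50 mm and 8.59 degrees, less where a joint would pass 70% of its speed; a pose out of reach is approached as far as the arm can. A call is refused whole if a number of a shift passes 50 or a number of a turn 0.15, either way. A call with a gripper value outside its range is refused whole. The fingers move at their own pace and stop on an object; "grip_force" is the grip in N (left out, the last holds). Time passes only in rows, so rows that do not move let the fingers close. It gives the time, the measured TCP pose, the force and the opening at its end, in the units of the state.
- env.get_obs(): the state, without advancing time (a new reading comes with each control period).
- env.read_camera(name): name is "side" or "top"; returns the picture (480x640x3 uint8, red, green, blue); there is no depth.
- env.get_calibration(name): a dict with "fx", "fy", "cx", "cy" (pixels), "extrinsics" (4x4, takes a point from camera to world coordinates). Camera axes: x right, y down, z forward; pixel columns grow to the right and rows downward; lengths in m; the calibration is good to about 2 mm. A picture is of the moment at which its call begins. get_calibration takes no time and is no camera call.
- env.sign_off(): hands the job in, once; it reports no verdict.
Trained networks look in the newest picture that a camera, given by its name, has taken for a name from the list of things; names that differ only in an ending like _2 or _b are one class to them, and where a whole thing is asked for, a point or a joint stands for the part that bears it (a point fixed in the world has none). Each returns a list of dicts, best first, with "confidence" (0 to 1); they miss things now and then, are a little off and sometimes report something else, mostly with a low value. They report only what shows in the picture. A call takes as long as a camera call. They do not tell look-alikes from the thing itself.
- env.regions_of(camera, query): "region" (480x640 bool, what is visible of it) and "rect" ([left, top, right, bottom] in pixels, round what is visible of it).
The state is a dict: "time_s": time; "qpos": joint angles; "joint_velocities": joint speeds; "effort": joint torques, N m; "tool_pos": TCP position; "tool_rot": TCP orientation; "force": force on the tool from outside, world axes, zero at the start; "wrist_torque": the same for the moment, N m; "grip_width": finger opening in m.
Only numpy, scipy, OpenCV 4.12 (cv2) and the standard library are available. Lean on these libraries where they do the work, as an engineer would, in place of code of your own. Each camera call takes 0.05 s, during which the arm holds its last target. There are 200 camera calls.

## Working session

There is one attempt and no reset: what is moved stays moved. The work goes in short steps, Python scripts to look and compute and a tool call to move; the robot and the scene stay as the last step left them, time stands still between calls to the robot, and variables do not carry over. Pictures are saved under pics/ and viewed, about 8 in all and at most 12, crops included, and the job is handed in when it is done.

Besides the shell and the picture viewer there is one more tool, called after "Call:" as name(argument=value, ...), one argument or row to a line, values as JSON. send_rows: Moves the arm, as the interface text tells. Its arguments: {"type":"object","properties":{"plan":{"type":"array"},"grip_force":{"type":"number"}},"required":["plan"]}

```bash
mkdir -p pics; ls
python3 - <<'E'
from cell import env
import cv2, numpy as np
o=env.get_obs(); print({k:np.round(v,4) for k,v in o.items()}, env.grip_point_offset)
for c in("top","side"):
    im=env.read_camera(c); cv2.imwrite(f"pics/{c}0.png",im[:,:,::-1]); np.save(f"{c}0.npy",im)
    k=env.get_calibration(c); print(c,{a:np.round(b,4).tolist() for a,b in k.items()})
    for q in("roller","rail","spindle","fence","stop","bed","spare_rail","screw_box"):
        for r in env.regions_of(c,q)[:3]:
            m=r["region"]; ys,xs=np.nonzero(m); print(c,q,round(r["confidence"],2),np.round(r["rect"],1),m.sum(),xs.mean().round(1),ys.mean().round(1), im[m].mean(0).round())
E
```

```text
pics
{'time_s': np.float64(0.0), 'qpos': array([-64.1669,  18.4388,  -4.017 ,  83.1763,   1.2951,  78.541 ,
        -3.2619]), 'joint_velocities': array([ 0.0286, -0.0114,  0.0529,  0.1177, -0.0126,  0.0762,  0.0474]), 'effort': array([-4.00000e-04, -4.91285e+01, -4.04400e-01, -3.12531e+01,
       -6.39000e-02,  4.35000e-02,  2.00000e-04]), 'tool_pos': array([0.2748, 0.5884, 0.2215]), 'tool_rot': array([-1.798892e+02,  5.500000e-03,  1.549762e+02]), 'force': array([ 0.588 , -0.055 , -0.0335]), 'wrist_torque': array([ 0.0218, -0.0291, -0.0018]), 'grip_width': np.float64(0.0871)} 0.0187
top {'fx': 436.3905, 'fy': 436.3905, 'cx': 317.3379, 'cy': 231.7951, 'extrinsics': [[-0.0067, -0.9947, 0.1029, 0.4107], [-1.0, 0.0062, -0.0054, 0.0921], [0.0047, -0.103, -0.9947, 1.1668], [0.0, 0.0, 0.0, 1.0]]}
top roller 0.71 [251.6 244.5 275.7 268.2] 470 262.2 254.3 [211. 211. 212.]
top rail 0.97 [166.3 241.8 218.  291.2] 1060 191.6 264.0 [203. 152. 176.]
top rail 0.95 [170.2 130.8 221.1 177.8] 1022 195.5 153.3 [207. 150. 175.]
top rail 0.74 [330.2 201.1 339.2 213.3] 84 331.5 206.7 [95. 94. 95.]
top s
[... 640 characters left out ...]
.2 [234. 237. 235.]
side rail 0.92 [293.3 318.8 336.4 371.5] 1126 313.5 346.5 [233. 175. 201.]
side rail 0.78 [272.1 382.6 304.7 449.1] 1308 290.9 416.4 [233. 170. 196.]
side spindle 0.45 [302.2 216.6 311.4 229.5] 102 306.7 224.4 [118. 118. 117.]
side fence 0.96 [298.8 168.1 324.3 211.5] 429 311.5 188.9 [204. 206. 203.]
side stop 0.64 [312.2 204.3 335.2 215.1] 189 322.6 208.5 [120. 120. 121.]
side bed 0.7 [270.1 170.5 361.9 251. ] 4637 319.1 211.1 [138. 141. 140.]
side bed 0.61 [372.7 130.6 399.1 152.5] 339 385.4 140.2 [201. 205. 201.]
side spare_rail 0.55 [372.9 129.5 399.2 153.1] 346 385.5 140.4 [199. 204. 199.]
side screw_box 0.75 [334.4 112.9 361.6 144.8] 608 347.2 128.2 [110. 114. 109.]
```

Run:
```python
import cv2
a=cv2.imread("pics/top0.png")[110:310,150:550]; cv2.imwrite("pics/topc.png",cv2.resize(a,None,fx=2,fy=2,interpolation=cv2.INTER_CUBIC))
b=cv2.imread("pics/side0.png")[100:460,200:440]; b=cv2.resize(b,None,fx=1.6,fy=1.6,interpolation=cv2.INTER_CUBIC)
cv2.imwrite("pics/sidec.png",b)
```

```text
(no output)
```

View pics/topc.png

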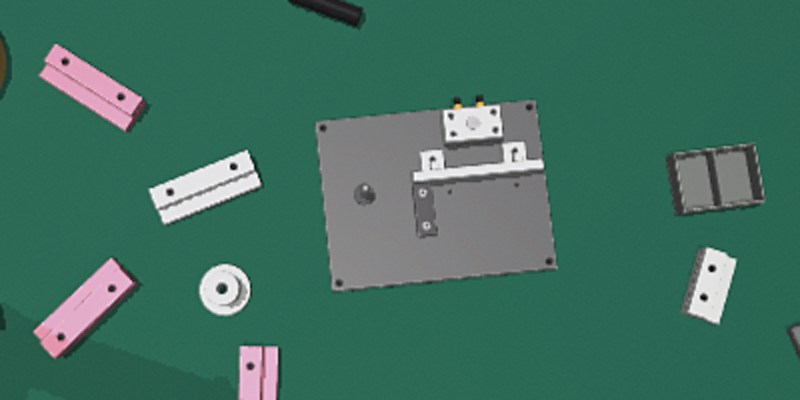

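View pics/sidec.png

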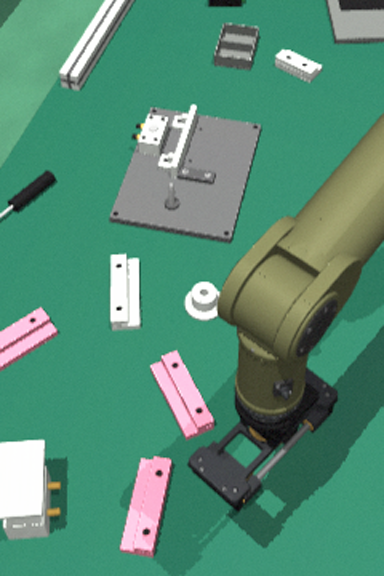

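Picture 1 (top): the white long rail is at full-image px (252,203), the roller at (262,254), the fixture with its spindle at (332,206), the spare rail at (504,252) and the box at (507,199). The pink look-alikes are at (195,153), (191,264) and (280,297). Picture 2 (side) agrees: white rail at (278,282), roller about (327,287). I choose the white 140 mm rail with two holes, at (252,203).

Next I fit the models to the edges in both cameras.

```bash
cat > h.py <<'E'
from cell import env
import numpy as np, cv2
from scipy.optimize import differential_evolution, minimize
from scipy.ndimage import map_coordinates
K={c:env.get_calibration(c) for c in("top","side")}
def proj(c,P):
    k=K[c]; T=np.linalg.inv(np.array(k["extrinsics"])); q=np.atleast_2d(P)@T[:3,:3].T+T[:3,3]
    return np.c_[k["fx"]*q[:,0]/q[:,2]+k["cx"], k["fy"]*q[:,1]/q[:,2]+k["cy"]]
def grad(im,s=0.8):
    g=cv2.GaussianBlur(im.astype(np.float32),(0,0),s)
    gx,gy=cv2.Sobel(g,-1,1,0)/8,cv2.Sobel(g,-1,0,1)/8
    return np.sqrt((gx**2+gy**2).sum(2))
def seg(*v,n=60): # polyline
    v=np.array(v,float); return np.concatenate([a+(b-a)*np.linspace(0,1,n)[:,None] for a,b in zip(v[:-1],v[1:])])
def circ(r,z,x=0,y=0):
    t=np.linspace(0,2*np.pi,90); return np.c_[x+r*np.cos(t),y+r*np.sin(t),0*t+z]
def place(L,x,y,a,z=0):
    c,s=np.cos(a),np.sin(a); return np.c_[x+c*L[:,0]-s*L[:,1], y+s*L[:,0]+c*L[:,1], L[:,2]+z]
def score(G,feats,off={}):
    t=0
    for c,g in G.items():
        for P in feats: 
            u=proj(c,P)+off.get(c,0); t+=np.minimum(map_coordinates(g,[u[:,1],u[:,0]],order=1),25).mean()
    return -t
def fit(G,model,x0,rng):
    x0=np.array(x0);rng=np.array(rng)
    r=differential_evolution(lambda p:score(G,model(p)),list(zip(x0-rng,x0+rng)),popsize=12,maxiter=80,seed=1)
    return r.x,r.fun
def bed(p):
    x,y,a=p[:3]; cx,cy=p[3:5]; F=[]
    F.append(seg([.14,-.15,.01],[.14,.15,.01],[-.09,.15,.01],[-.09,-.15,.01],[.14,-.15,.01]))
    F.append(seg([cx,cy-.145,.044],[cx,cy+.025,.044])); F.append(seg([cx+.012,cy-.145,.044],[cx+.012,cy+.025,.044]))
    F.append(seg([cx,cy,.02],[cx-.07,cy,.02],[cx-.07,cy+.025,.02],[cx,cy+.025,.02]))
    F.append(circ(.014,.016,cx-.006,cy+.09))
    return [place(f,x,y,a,.005) for f in F]
def rail(p,z=0):
    F=[seg([-.004,-.07,.028],[-.004,.07,.028],[.024,.07,.028],[.024,-.07,.028],[-.004,-.07,.028]),
       seg([-.024,.07,.014],[-.024,-.07,.014])]
    return [place(f,*p[:3],z) for f in F]
def roller(p,z=0): return [place(f,p[0],p[1],0,z) for f in (circ(.034,.008),circ(.022,.038),circ(.0075,.038))]
def draw(c,im,Fs,box,s,name):
    l,t,r,b=box; o=cv2.resize(im[t:b,l:r,::-1],None,fx=s,fy=s,interpolation=cv2.INTER_CUBIC)
    for f in Fs:
        for u in proj(c,f): 
            q=((u-[l,t]+.5)*s).astype(int); cv2.circle(o,tuple(int(v) for v in q),0,(0,0,255),-1)
    return o
def ray(c,u,z):
    k=K[c];E=np.array(k["extrinsics"]); d=E[:3,:3]@[(u[0]-k["cx"])/k["fx"],(u[1]-k["cy"])/k["fy"],1]
    return E[:3,3]+d*(z-E[2,3])/d[2]
E
python3 - <<'E'
from h import *
I={c:np.load(c+"0.npy") for c in K}; G={c:grad(I[c]) for c in K}
tl=[ray("top",(150+u/2,110+v/2),.015)[:2] for u,v in((317,122),(535,101),(556,269),(333,291))]
ex=(tl[0]+tl[1]-tl[2]-tl[3])/2; a=np.arctan2(ex[1],ex[0]); m=np.mean(tl,0)-.025*np.array([np.cos(a),np.sin(a)])
r=ray("top",(150+222/2,110+287/2),.03); w=ray("top",(252,203),.02)
fs={}
for nm,mod,x0,rg in(("bed",bed,[*m,a,.07,.02],[.012,.012,.05,.03,.03]),("roller",roller,r[:2],[.02,.02]),("rail",rail,[*w[:2],.42],[.02,.02,.2])):
    for cs in(("top","side"),("top",),("side",)):
        p,f=fit({c:G[c] for c in cs},mod,x0,rg); print(nm,cs,np.round(p,4),round(f,2))
        if len(cs)==2: fs[nm]=mod(p)
A=sum(fs.values(),[])
cv2.imwrite("pics/f_top.png",draw("top",I["top"],A,(220,145,440,275),3.6,""))
cv2.imwrite("pics/f_side.png",draw("side",I["side"],A,(255,160,375,330),3.5,""))
E
```

```text
bed ('top', 'side') [ 0.5696 -0.0489  0.106   0.0406  0.0053] -217.01
bed ('top',) [ 0.5697 -0.0496  0.102   0.0401  0.0048] -112.93
bed ('side',) [ 0.567  -0.0461  0.1054  0.0402  0.0125] -115.88
roller ('top', 'side') [0.4725 0.2368] -140.24
roller ('top',) [0.473 0.237] -68.18
roller ('side',) [0.4719 0.2355] -72.63
rail ('top', 'side') [0.6074 0.2614 0.4033] -99.09
rail ('top',) [0.6071 0.2569 0.3871] -50.0
rail ('side',) [0.6066 0.2632 0.4076] -49.09
```

View pics/f_top.png

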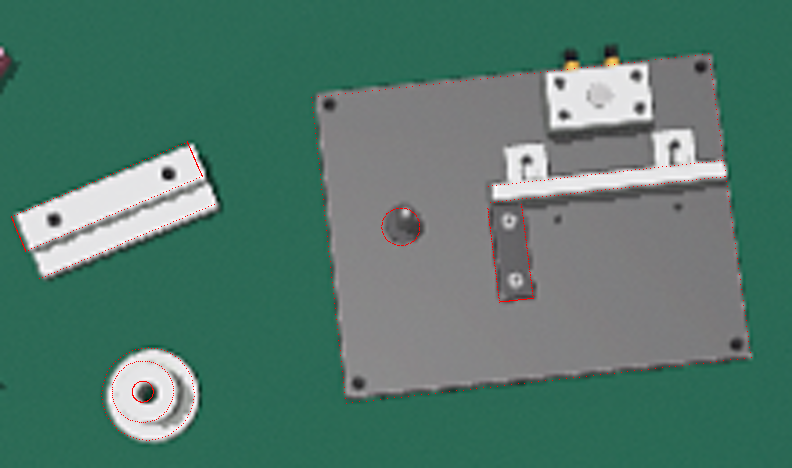

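View pics/f_side.png

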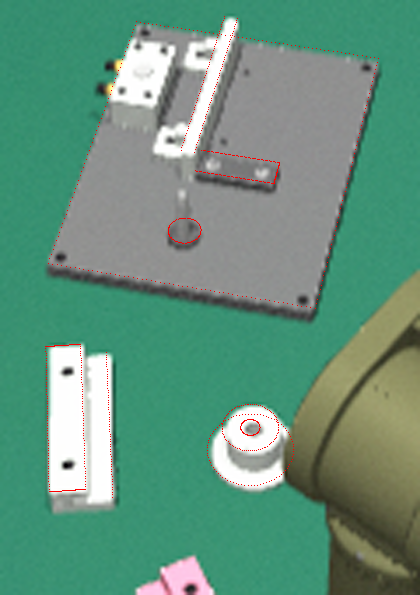

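Pictures 3 and 4: the fits lie on the rail, the roller and the bed. The spindle collar is at top px (332,206), and the stop and fence are matched within about 2 mm. World estimates: roller (0.4725, 0.2368), spindle (0.594, 0.0495), corner (0.609, -0.039), fixture yaw 0.105. Moving above the roller.

Call:
send_rows(
  plan=[
    [87, -27.3, -19.6, 6, 0, 0, 0],
    [87, -27.3, -19.6, 6, 0, 0, 0],
    [87, -27.3, -19.6, 6, 0, 0, 0],
    [87, -27.3, -19.6, 6, 0, 0, 0],
    [87, -27.3, -19.6, 6, 0, 0, 0],
    [87, -27.3, -19.6, 6, 0, 0, 0],
    [87, -27.3, -19.6, 6, 0, 0, 0],
    [87, -27.3, -19.6, 6, 0, 0, 0],
    [87, -27.3, -19.6, 6, 0, 0, 0],
    [87, -27.3, -19.6, 6, 0, 0, 0],
    [87, -27.3, -19.6, 6, 0, 0, 0],
    [87, -27.3, -19.6, 6, 0, 0, 0],
  ],
  grip_force=25,
)

```text
time_s: 2.1
tool_pos: [0.473, 0.2361, 0.1506]
tool_rot: [180.0, 0.0, 155.0]
force: [-0.2, 1.0, 0.5]
grip_width: 0.0869
```

Call:
send_rows(
  plan=[
    [87, 0, 0, 0, 0, 0, 0],
    [87, 0, 0, 0, 0, 0, 0],
    [87, 0, 0, 0, 0, 0, 0],
  ],
)

```text
time_s: 2.4
tool_pos: [0.4718, 0.2387, 0.1508]
tool_rot: [179.9, -0.0, 155.1]
force: [0.7, 0.5, 0.7]
grip_width: 0.0875
```

Call:
send_rows(
  plan=[
    [87, 0, 0, 25, 0, 0, 0],
    [87, 0, 0, 30, 0, 0, 0],
    [87, 0, 0, 30, 0, 0, 0],
    [87, 0, 0, 25, 0, 0, 0],
    [87, 0, 0, 15, 0, 0, 0],
    [87, 0, 0, 9, 0, 0, 0],
    [87, 0, 0, 3, 0, 0, 0],
    [87, 0, 0, 0, 0, 0, 0],
    [87, 0, 0, 0, 0, 0, 0],
  ],
)

```text
time_s: 3.3
tool_pos: [0.473, 0.238, 0.0146]
tool_rot: [179.9, 0.1, 155.0]
force: [0.3, 1.0, 0.0]
grip_width: 0.0869
```

Run:
```python
from h import *
o=[env.get_obs() for _ in range(3)]
for k in o: print(np.round(k["tool_pos"],4),np.round(k["force"],2))
im=env.read_camera("side"); p=proj("side",[.4725,.2368,.02])[0]; print(p)
l,t=int(p[0])-50,int(p[1])-45
cv2.imwrite("pics/g1.png",draw("side",im,[],(l,t,l+100,t+80),6,""))
print(env.get_obs()["tool_pos"])
```

```text
[0.473  0.238  0.0146] [0.26 1.04 0.03]
[0.473  0.238  0.0146] [0.26 1.04 0.03]
[0.473  0.238  0.0146] [0.26 1.04 0.03]
[326.05671811 285.40087687]
[0.47307559 0.2379015  0.01462283]
```

View pics/g1.png

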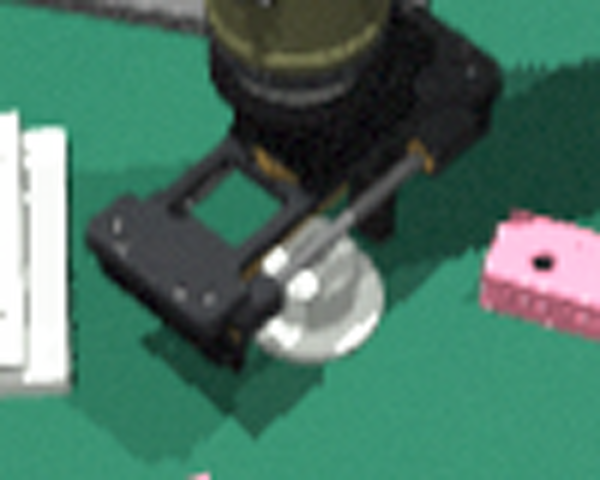

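Picture 5: the fingers straddle the roller at side px about (326,285), and both clear the flange. Closing.

Call:
send_rows(
  plan=[
    [40, 0, 0, 2, 0, 0, 0],
    [40, 0, 0, 0, 0, 0, 0],
    [40, 0, 0, 0, 0, 0, 0],
    [40, 0, 0, 0, 0, 0, 0],
    [40, 0, 0, 0, 0, 0, 0],
    [40, 0, 0, 0, 0, 0, 0],
    [40, 0, 0, 0, 0, 0, 0],
    [40, 0, 0, 0, 0, 0, 0],
  ],
)

```text
time_s: 4.15
tool_pos: [0.4721, 0.2367, 0.0115]
tool_rot: [-179.9, -0.0, 155.0]
force: [-1.0, -2.5, 2.3]
grip_width: 0.0431
```

Call:
send_rows(
  plan=[
    [40, 0, 0, -10, 0, 0, 0],
    [40, 0, 0, -20, 0, 0, 0],
    [40, 0, 0, -30, 0, 0, 0],
    [40, 0, 0, -30, 0, 0, 0],
    [40, 0, 0, -20, 0, 0, 0],
    [40, 0, 0, 0, 0, 0, 0],
    [40, 0, 0, 0, 0, 0, 0],
  ],
)

```text
time_s: 4.85
tool_pos: [0.4723, 0.2376, 0.1215]
tool_rot: [179.9, 0.0, 155.0]
force: [-0.2, 0.5, -1.4]
grip_width: 0.0431
```

Call:
send_rows(
  plan=[
    [40, -12, -8, 0, 0, 0, 0],
    [40, -25, -15.5, 0, 0, 0, 0],
    [40, -28, -17.5, 0, 0, 0, 0],
    [40, -30, -18.7, 0, 0, 0, 0],
    [40, -30, -18.7, 0, 0, 0, 0],
    [40, -28, -17.5, 0, 0, 0, 0],
    [40, -24, -15, 0, 0, 0, 0],
    [40, -12.5, -7.8, 0, 0, 0, 0],
    [40, 0, 0, 0, 0, 0, 0],
    [40, 0, 0, 0, 0, 0, 0],
    [40, 0, 0, 0, 0, 0, 0],
  ],
)

```text
time_s: 5.95
tool_pos: [0.5929, 0.0517, 0.1211]
tool_rot: [180.0, -0.1, 155.1]
force: [-0.2, 0.7, -2.2]
grip_width: 0.0427
```

Run:
```python
from h import *
I={c:env.read_camera(c) for c in K}; G={c:grad(I[c]) for c in K}; o=env.get_obs()["tool_pos"]; print(o)
z=o[2]-.0125
fl=lambda p:[place(circ(.034,.008),p[0],p[1],0,z),place(circ(.034,.000),p[0],p[1],0,z)]
for c in K: print(c,fit({c:G[c]},fl,o[:2],[.012,.012])[0], env.regions_of(c,"roller")[:1] and env.regions_of(c,"roller")[0]["rect"])
p=[.5696,-.0489,.106,.0406,.0053]
ims=[]
for c in K:
    l,t=(proj(c,[.594,.05,.06])[0]-[33,40]).astype(int)
    F=bed(p)+[place(circ(.034,.008),o[0],o[1],0,z),place(circ(.034,0),o[0],o[1],0,z)]
    ims.append(draw(c,I[c],F,(l,t,l+66,t+80),6,"")); np.save(c+"1.npy",I[c])
cv2.imwrite("pics/r1.png",np.hstack(ims))
```

```text
[0.59322872 0.05147027 0.12149791]
top [0.58122872 0.06347027] [311.2, 161.8, 429.2, 257.4]
side [0.59054165 0.05408179] [295.5, 190.9, 319.0, 218.7]
```

View pics/r1.png

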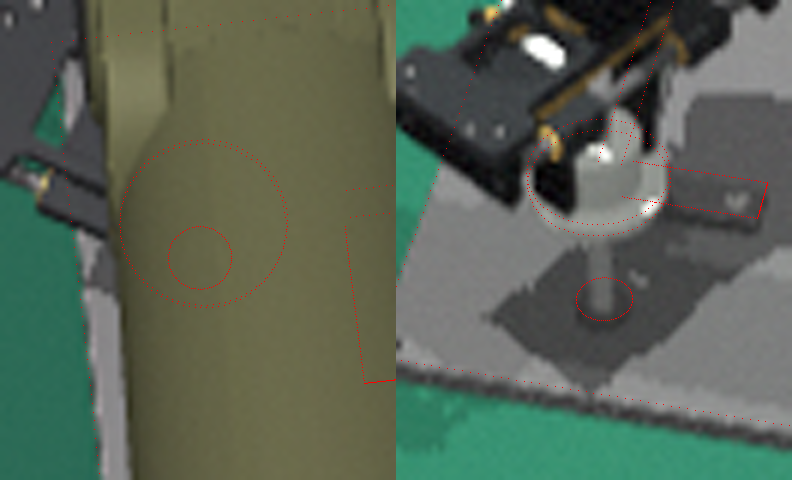

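Picture 6: the arm hides the spindle in the top view. In the side view the held roller (side px about (306,205)) hangs above the pin, and the drawn collar sits about 1 px off the real one. I'll fit the pin and collar separately in each camera.

```bash
cat >> h.py <<'E'
def spindle(c):
    E=np.array(K[c]["extrinsics"])[:3,3]
    def f(p):
        d=np.array([p[0],p[1]])-E[:2]; d/=np.linalg.norm(d); n=np.array([-d[1],d[0]])
        F=[circ(.014,.021)]
        for s in(-1,1): F.append(seg([*s*n*.006,.023],[*s*n*.006,.057])); F.append(seg([*s*n*.014,.015],[*s*n*.014,.021]))
        t=np.linspace(0,np.pi,40); F.append(np.c_[.014*(np.cos(t)[:,None]*n-np.sin(t)[:,None]*d),0*t+.015])
        return [place(q,p[0],p[1],0) for q in F]
    return f
E
python3 - <<'E'
from h import *
ims=[]
for c,n in(("top",0),("side",0),("side",1)):
    im=np.load(f"{c}{n}.npy"); f=spindle(c)
    for s in(.6,1): p,v=fit({c:grad(im,s)},f,[.594,.05],[.01,.01]); print(c,n,s,np.round(p,4),v)
    l,t=(proj(c,[.594,.05,.045])[0]-[13,20]).astype(int)
    ims.append(draw(c,im,f(p),(l,t,l+26,t+40),10,""))
im=np.load("side1.npy"); z=.1215-.0118
for s in(.6,1):
  for fl in(lambda p:[place(circ(.034,.008),p[0],p[1],0,z),place(circ(.034,.000),p[0],p[1],0,z)],):
    p,v=fit({"side":grad(im,s)},fl,[.593,.0515],[.008,.008]); print("roller",p,v)
l,t=(proj("side",[.594,.05,.11])[0]-[18,20]).astype(int)
ims.append(cv2.resize(draw("side",im,fl(p),(l,t,l+36,t+40),10,""),(0,0),fx=1,fy=1))
w=np.hstack(ims); print(w.shape); cv2.imwrite("pics/sp.png",cv2.resize(w,None,fx=.69,fy=.69) )
E
```

```text
top 0 0.6 [0.5971 0.046 ] -132.3220672607422
top 0 1 [0.5981 0.0444] -121.81468963623047
side 0 0.6 [0.5918 0.0553] -124.42530822753906
side 0 1 [0.5926 0.0565] -104.57328796386719
side 1 0.6 [0.5897 0.04  ] -92.11778259277344
side 1 1 [0.5979 0.04  ] -71.67155
roller [0.5904371  0.05504368] -46.182266
roller [0.59025402 0.05490856] -44.8507
(400, 1140, 3)
```

View pics/sp.png

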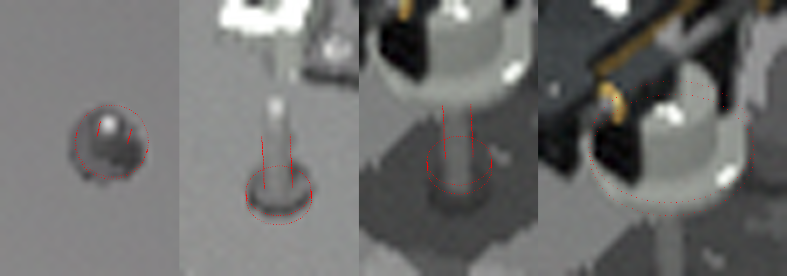

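Picture 7: in side frame 0 the fit sits about 1 px below the real collar. I'll check the raw grey values instead of spending another picture.

Run:
```python
from h import *
for c,P in(("side",[.594,.05,.02]),("top",[.594,.05,.02])):
    im=np.load(c+"0.npy"); u=proj(c,P)[0]; x,y=u.round().astype(int); print(c,u)
    print("cols",x-9,x+9)
    for r in range(y-(12 if c=="side" else 9),y+9): print(r,im[r,x-9:x+10].mean(1).astype(int))
for p in([.594,.05],[.597,.0455]): 
    for c in K: 
        a=proj(c,circ(.014,.021)+[*p,0]); b=proj(c,circ(.014,.015)+[*p,0]); print(p,c,"top",a.min(0).round(2),a.max(0).round(2),"base",b.max(0).round(2),"tip",proj(c,[*p,.071])[0].round(2))
```

```text
side [307.18374219 225.69293883]
cols 298 316
214 [143 145 142 143 147 145 144 148 177 176 144 142 143 143 142 145 144 144
 143]
215 [149 146 145 143 143 145 145 146 197 201 139 143 145 143 142 145 144 144
 145]
216 [145 146 144 142 146 144 144 138 177 177 133 144 144 143 144 145 145 147
 142]
217 [144 144 144 144 142 143 140 135 154 144 122 146 143 143 144 143 141 142
 146]
218 [145 144 145 145 143 144 142 135 145 142 119 144 144 142 146 142 145 146
 144]
219 [145 145 144 146 143 141 145 130 133 134 119 126 146 143 144 145 143 141
 145]
220 [142 143 143 142 145 142 143 131 131 129 118 124 144 143 144 145 147 146
 146]
221 [143 145 146 145 143 143 144 133 136 127 120 133 148 145 145 146 146 146
 144]
222 [143 142 145 143 144 144 142 128 131 126 118 136 142 144 143 145 142 145
 142]
223 [145 143 143 144 144 143 135 124 131 127 116 106 128 146 146 143 145 149
 142]
224 [144 144 142 146 141 132 119 117 132 124 112  79  95 120 145 144 144 148
 144]
225 [143 144 144 141 143 113 105 114 126 121 114  85 104 108 143 143 142 145
 145]
226 [144 145 142 142 133 105 104 114 129 125 112 103 120 1
[... 1913 characters left out ...]
133 133 134 133 134 134 126 127 134 132 133 132 131 131 132
 131]
214 [134 132 131 133 132 133 133 134 132 133 132 133 130 133 132 132 132 131
 131]
215 [133 132 133 132 132 133 133 133 132 132 132 132 133 131 132 132 131 131
 131]
216 [135 134 133 132 133 132 133 134 133 132 132 131 133 132 132 132 132 132
 131]
[0.594, 0.05] top top [325.4  202.25] [335.94 212.68] base [335.84 213.01] tip [331.37 204.35]
[0.594, 0.05] side top [302.48 221.92] [311.87 229.07] base [311.92 230.37] tip [306.66 214.33]
[0.597, 0.0455] top top [327.09 201.13] [337.62 211.55] base [337.51 211.89] tip [333.12 203.17]
[0.597, 0.0455] side top [302.04 220.61] [311.42 227.73] base [311.47 229.03] tip [306.21 212.99]
```

Call:
send_rows(
  plan=[
    [40, -4, -1.6, 5, 0, 0, 0],
    [40, 0, 0, 10, 0, 0, 0],
    [40, 0, 0, 12, 0, 0, 0],
    [40, 0, 0, 8, 0, 0, 0],
    [40, 0, 0, 4, 0, 0, 0],
    [40, 0, 0, 2, 0, 0, 0],
    [40, 0, 0, 2, 0, 0, 0],
    [40, 0, 0, 2, 0, 0, 0],
    [40, 0, 0, 0, 0, 0, 0],
    [40, 0, 0, 0, 0, 0, 0],
  ],
)

```text
time_s: 7.25
tool_pos: [0.597, 0.0464, 0.0768]
tool_rot: [180.0, 0.0, 155.0]
force: [0.0, 0.5, -1.5]
grip_width: 0.0426
```

Run:
```python
from h import *
im=env.read_camera("side"); o=env.get_obs(); print(np.round(o["tool_pos"],4),o["force"].round(2))
l,t=(proj("side",[.594,.05,.05])[0]-[25,25]).astype(int)
cv2.imwrite("pics/in.png",draw("side",im,[],(l,t,l+50,t+45),10,""))
```

```text
[0.597  0.0465 0.0769] [ 0.93  0.03 -2.07]
```

View pics/in.png

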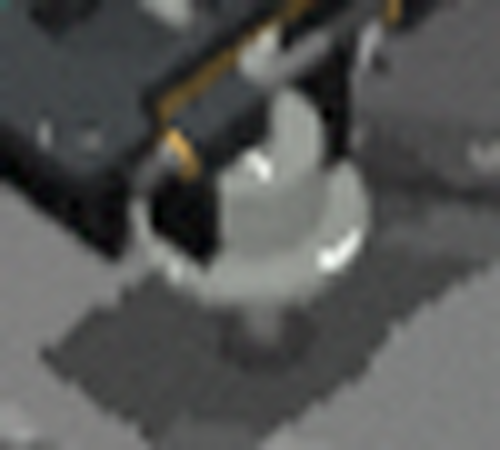

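Picture 8: the roller is around the tip without contact. Its flange centre is at crop x about 254 and the collar about 266, so the roller needs about 2 to 3 mm to image right, which is mostly world -x.

Call:
send_rows(
  plan=[
    [40, 1.6, -1.6, 0, 0, 0, 0],
    [40, 0, 0, 2, 0, 0, 0],
    [40, 0, 0, 2, 0, 0, 0],
    [40, 0, 0, 2, 0, 0, 0],
    [40, 0, 0, 0, 0, 0, 0],
    [40, 0, 0, 0, 0, 0, 0],
  ],
)

```text
time_s: 7.9
tool_pos: [0.5946, 0.0457, 0.0704]
tool_rot: [-180.0, -0.0, 155.0]
force: [-0.1, -0.4, -1.8]
grip_width: 0.0429
```

Call:
send_rows(
  plan=[
    [40, 0, 0, 2, 0, 0, 0],
    [40, 0, 0, 2, 0, 0, 0],
    [40, 0, 0, 2, 0, 0, 0],
    [40, 0, 0, 0, 0, 0, 0],
    [40, 0, 0, 0, 0, 0, 0],
  ],
)

```text
time_s: 8.4
tool_pos: [0.5946, 0.0456, 0.0645]
tool_rot: [-180.0, -0.0, 155.0]
force: [-0.4, 0.1, -1.7]
grip_width: 0.043
```

Call:
send_rows(
  plan=[
    [40, 0, 0, 4, 0, 0, 0],
    [40, 0, 0, 4, 0, 0, 0],
    [40, 0, 0, 4, 0, 0, 0],
    [40, 0, 0, 4, 0, 0, 0],
    [40, 0, 0, 4, 0, 0, 0],
    [40, 0, 0, 4, 0, 0, 0],
    [40, 0, 0, 2, 0, 0, 0],
    [40, 0, 0, 0, 0, 0, 0],
    [40, 0, 0, 0, 0, 0, 0],
  ],
)

```text
time_s: 9.3
tool_pos: [0.5948, 0.0456, 0.0386]
tool_rot: [180.0, 0.0, 155.0]
force: [0.8, -0.4, -2.4]
grip_width: 0.0426
```

Call:
send_rows(
  plan=[
    [40, 0, 0, 1.5, 0, 0, 0],
    [40, 0, 0, 1.5, 0, 0, 0],
    [40, 0, 0, 1, 0, 0, 0],
    [40, 0, 0, 0, 0, 0, 0],
    [40, 0, 0, 0, 0, 0, 0],
  ],
)

```text
time_s: 9.8
tool_pos: [0.5946, 0.0457, 0.0345]
tool_rot: [180.0, -0.0, 155.0]
force: [0.4, 0.4, -1.5]
grip_width: 0.0424
```

Call:
send_rows(
  plan=[
    [40, 0, 0, 1, 0, 0, 0],
    [40, 0, 0, 1, 0, 0, 0],
    [40, 0, 0, 0, 0, 0, 0],
    [40, 0, 0, 0, 0, 0, 0],
  ],
)

```text
time_s: 10.2
tool_pos: [0.5947, 0.0457, 0.0326]
tool_rot: [180.0, 0.0, 155.0]
force: [-0.1, 0.0, -1.8]
grip_width: 0.0426
```

Call:
send_rows(
  plan=[
    [40, 0, 0, 1, 0, 0, 0],
    [40, 0, 0, 0.7, 0, 0, 0],
    [40, 0, 0, 0, 0, 0, 0],
    [40, 0, 0, 0, 0, 0, 0],
  ],
)

```text
time_s: 10.6
tool_pos: [0.5948, 0.0456, 0.0325]
tool_rot: [180.0, -0.0, 155.0]
force: [-4.3, -0.1, 9.3]
grip_width: 0.043
```

Call:
send_rows(
  plan=[
    [40, 0, 0, -1.2, 0, 0, 0],
    [60, 0, 0, 0, 0, 0, 0],
    [64, 0, 0, 0, 0, 0, 0],
    [64, 0, 0, 0, 0, 0, 0],
    [64, 0, 0, 0, 0, 0, 0],
    [64, 0, 0, -10, 0, 0, 0],
    [64, 0, 0, -20, 0, 0, 0],
    [64, 0, 0, -30, 0, 0, 0],
    [64, 0, 0, -40, 0, 0, 0],
    [87, 0, 0, -20, 0, 0, 0],
    [87, 0, 0, 0, 0, 0, 0],
    [87, 0, 0, 0, 0, 0, 0],
  ],
)

```text
time_s: 11.8
tool_pos: [0.5948, 0.0457, 0.1527]
tool_rot: [179.9, 0.0, 155.0]
force: [-0.9, 0.2, -1.1]
grip_width: 0.0802
```

The roller is seated. This puts the robot-frame spindle near (0.595, 0.0457) and the corner near (0.610, -0.043). Now to the rail, estimated at (0.606, 0.256), yaw 0.39.

Call:
send_rows(
  plan=[
    [87, 6.5, 16.3, 0, 0, 0, 0],
    [87, 13.1, 32.5, 0, 0, 0, 0],
    [87, 13.1, 32.5, 5, 0, 0, 0],
    [87, 13.1, 32.5, 10, 0, 0, 0],
    [87, 13.1, 32.5, 15, 0, 0, 0],
    [87, 13.1, 32.5, 10, 0, 0, 0],
    [87, 6.7, 16.5, 5, 0, 0, 0.145],
    [87, 0, 0, 0, 0, 0, 0.15],
    [87, 0, 0, 0, 0, 0, 0.15],
    [87, 0, 0, 0, 0, 0, 0.15],
    [87, 0, 0, 0, 0, 0, 0.15],
    [87, 0, 0, 0, 0, 0, 0],
  ],
)

```text
time_s: 13.0
tool_pos: [0.6045, 0.2573, 0.1052]
tool_rot: [-179.8, -0.0, 112.3]
force: [0.2, 0.4, -0.1]
grip_width: 0.0871
```

Run:
```python
from h import *
I={c:env.read_camera(c) for c in K}; o=env.get_obs(); print(o["tool_pos"].round(4),o["tool_rot"].round(2),o["qpos"].round(1),o["force"].round(1))
for c in K: np.save(c+"2.npy",I[c])
R=rail([.606,.256,.39]); ims=[]
for c in K:
    l,t=(proj(c,[.606,.256,.02])[0]-[33,38]).astype(int); ims.append(draw(c,I[c],R,(l,t,l+66,t+76),6,""))
cv2.imwrite("pics/rl.png",np.hstack(ims))
```

```text
[0.6049 0.2569 0.1058] [-1.7989e+02 -1.0000e-02  1.1256e+02] [-41.6  24.4  21.   90.6  -9.3  66.9   3.9] [-0.2  1.   0.2]
```

View pics/rl.png

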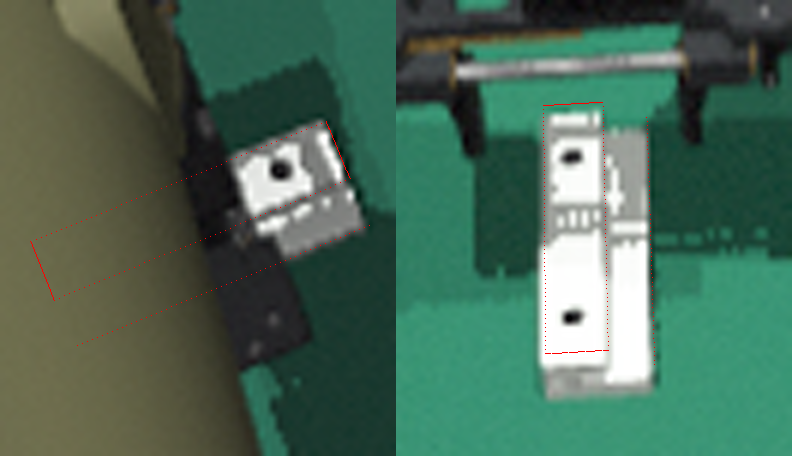

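Picture 9: the fingers straddle the white rail. The top-camera fit lies on its visible end (top px about (275,190)); the side camera shows its known bias along the view direction. Descending to grasp.

Call:
send_rows(
  plan=[
    [87, 0, 0, 15, 0, 0, 0],
    [87, 0, 0, 25, 0, 0, 0],
    [87, 0, 0, 25, 0, 0, 0],
    [87, 0, 0, 20, 0, 0, 0],
    [87, 0, 0, 10, 0, 0, 0],
    [87, 0, 0, 5, 0, 0, 0],
    [87, 0, 0, 1.5, 0, 0, 0],
    [87, 0, 0, 0, 0, 0, 0],
  ],
  grip_force=40,
)

```text
time_s: 13.9
tool_pos: [0.6066, 0.2561, 0.0062]
tool_rot: [179.9, -0.0, 112.3]
force: [-0.2, -0.6, -0.2]
grip_width: 0.0869
```

Call:
send_rows(
  plan=[
    [44, 0, 0, 0, 0, 0, 0],
    [44, 0, 0, 0, 0, 0, 0],
    [44, 0, 0, 0, 0, 0, 0],
    [44, 0, 0, 0, 0, 0, 0],
    [44, 0, 0, 0, 0, 0, 0],
    [44, 0, 0, 0, 0, 0, 0],
    [44, 0, 0, 0, 0, 0, 0],
    [44, 0, 0, 0, 0, 0, 0],
  ],
)

```text
time_s: 14.7
tool_pos: [0.606, 0.2559, 0.0056]
tool_rot: [180.0, -0.0, 112.3]
force: [-0.6, 0.1, 0.6]
grip_width: 0.0472
```

Call:
send_rows(
  plan=[
    [44, 0, 0, -10, 0, 0, 0],
    [44, 0, 0, -20, 0, 0, 0],
    [44, 0, 0, -30, 0, 0, 0],
    [44, 0, 0, -30, 0, 0, 0.07],
    [44, 0, 0, -20, 0, 0, 0.07],
    [44, 0, 0, 0, 0, 0, 0.07],
    [44, 0, 0, 0, 0, 0, 0.073],
    [44, 0, 0, 0, 0, 0, 0],
    [44, 0, 0, 0, 0, 0, 0],
  ],
)

```text
time_s: 15.6
tool_pos: [0.6055, 0.2557, 0.1153]
tool_rot: [-180.0, 0.0, 96.2]
force: [0.6, -0.5, -3.9]
grip_width: 0.0475
```

Call:
send_rows(
  plan=[
    [44, -14, -3, 0, 0, 0, 0],
    [44, -26, -5.5, 0, 0, 0, 0],
    [44, -34, -7.2, 0, 0, 0, 0],
    [44, -38, -8.1, 0, 0, 0, 0],
    [44, -38, -8.1, 0, 0, 0, 0],
    [44, -38, -8.1, 0, 0, 0, 0],
    [44, -38, -8.1, 0, 0, 0, 0],
    [44, -38, -8.1, 0, 0, 0, 0],
    [44, -38, -8.1, 0, 0, 0, 0],
    [44, -34, -7.2, 0, 0, 0, 0],
    [44, -26, -5.5, 0, 0, 0, 0],
    [44, -14, -3, 0, 0, 0, 0],
  ],
)

```text
time_s: 16.8
tool_pos: [0.5646, -0.1311, 0.1157]
tool_rot: [-180.0, 0.1, 95.8]
force: [-0.4, 0.1, -3.4]
grip_width: 0.0473
```

Call:
send_rows(
  plan=[
    [44, 0, 0, 0, 0, 0, 0],
    [44, 0, 0, 0, 0, 0, 0],
    [44, 0, 0, 0, 0, 0, 0],
  ],
)

```text
time_s: 17.1
tool_pos: [0.5666, -0.1239, 0.1153]
tool_rot: [-180.0, -0.1, 96.3]
force: [0.3, 0.9, -4.0]
grip_width: 0.0471
```

Run:
```python
from h import *
I={c:env.read_camera(c) for c in K}; o=env.get_obs(); print(o["tool_pos"].round(4),o["tool_rot"].round(2),o["qpos"].round(1),o["force"].round(1))
for c in K: np.save(c+"3.npy",I[c])
t=o["tool_pos"];a=np.radians(o["tool_rot"][2]-90); R=rail([t[0],t[1],a],t[2]-.0056)+bed([.5705,-.0527,.106,.0406,.0053]); ims=[]
for c in K:
    l,u=(proj(c,[.58,-.06,.06])[0]-[40,50]).astype(int); ims.append(draw(c,I[c],R,(l,u,l+80,u+100),5,""))
cv2.imwrite("pics/pl.png",np.hstack(ims))
```

```text
[ 0.5666 -0.1243  0.1154] [-1.7999e+02 -5.0000e-02  9.6260e+01] [-19.8  16.   34.6 102.  -10.   65.   24.2] [-0.9  0.3 -4.2]
```

View pics/pl.png

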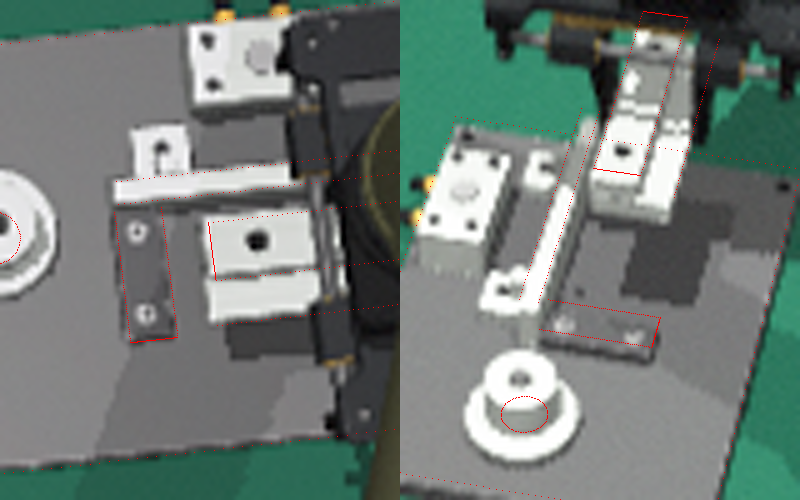

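Picture 10: the roller is seated on the spindle. The rail, held parallel to the fence, is right of the stop (top crop end at x about 205, stop edge about 175), with clear gaps to the fence. Lowering.

Call:
send_rows(
  plan=[
    [44, 0, 0, 10, 0, 0, 0],
    [44, 0, 0, 20, 0, 0, 0],
    [44, 0, 0, 22, 0, 0, 0],
    [44, 0, 0, 18, 0, 0, 0],
    [44, 0, 0, 10, 0, 0, 0],
    [44, 0, 0, 5, 0, 0, 0],
    [44, 0, 0, 3, 0, 0, 0],
    [44, 0, 0, 2, 0, 0, 0],
    [44, 0, 0, 2, 0, 0, 0],
    [44, 0, 0, 0, 0, 0, 0],
    [44, 0, 0, 0, 0, 0, 0],
  ],
)

```text
time_s: 18.3
tool_pos: [0.5665, -0.1265, 0.024]
tool_rot: [180.0, -0.0, 96.1]
force: [-0.5, -0.4, -3.4]
grip_width: 0.0477
```

Call:
send_rows(
  plan=[
    [44, 0, 0, 1, 0, 0, 0],
    [44, 0, 0, 1, 0, 0, 0],
    [44, 0, 0, 0.7, 0, 0, 0],
    [44, 0, 0, 0, 0, 0, 0],
    [44, 0, 0, 0, 0, 0, 0],
  ],
)

```text
time_s: 18.8
tool_pos: [0.5662, -0.1264, 0.0209]
tool_rot: [180.0, -0.0, 96.1]
force: [-0.3, -0.8, -3.7]
grip_width: 0.0476
```

Call:
send_rows(
  plan=[
    [44, 0, 0, 0.7, 0, 0, 0],
    [44, 0, 0, 0.7, 0, 0, 0],
    [44, 0, 0, 0, 0, 0, 0],
    [44, 0, 0, 0, 0, 0, 0],
  ],
)

```text
time_s: 19.2
tool_pos: [0.5664, -0.1265, 0.0206]
tool_rot: [180.0, -0.0, 96.1]
force: [-2.0, 1.4, 6.3]
grip_width: 0.0479
```

Call:
send_rows(
  plan=[
    [44, 1.5, 0, -0.5, 0, 0, 0],
    [44, 1.5, 0, 0, 0, 0, 0],
    [44, 1.5, 0, 0, 0, 0, 0],
    [44, 0, 0, 0, 0, 0, 0],
    [44, 0, 0, 0, 0, 0, 0],
  ],
)

```text
time_s: 19.7
tool_pos: [0.5666, -0.1223, 0.0206]
tool_rot: [179.9, 0.0, 96.1]
force: [1.0, -2.4, 4.2]
grip_width: 0.0477
```

Call:
send_rows(
  plan=[
    [44, 1, 0, 0, 0, 0, 0],
    [44, 1, 0, 0, 0, 0, 0],
    [44, 0, 0, 0, 0, 0, 0],
  ],
)

```text
time_s: 20.0
tool_pos: [0.5662, -0.1205, 0.0206]
tool_rot: [179.9, 0.0, 96.1]
force: [0.6, -2.6, 6.0]
grip_width: 0.0477
```

Call:
send_rows(
  plan=[
    [44, 1, 0, 0, 0, 0, 0],
    [44, 1, 0, 0, 0, 0, 0],
    [44, 0, 0, 0, 0, 0, 0],
  ],
)

```text
time_s: 20.3
tool_pos: [0.5659, -0.1185, 0.0206]
tool_rot: [179.9, 0.0, 96.1]
force: [0.4, -1.9, 6.1]
grip_width: 0.0475
```

Call:
send_rows(
  plan=[
    [44, 1, 0, 0, 0, 0, 0],
    [44, 0.7, 0, 0, 0, 0, 0],
    [44, 0, 0, 0, 0, 0, 0],
  ],
)

```text
time_s: 20.6
tool_pos: [0.5659, -0.1185, 0.0206]
tool_rot: [179.9, 0.2, 96.0]
force: [1.1, -5.1, 3.6]
grip_width: 0.0475
```

Call:
send_rows(
  plan=[
    [44, 0.8, 0, 0, 0, 0, 0],
    [44, 0, 0, 0, 0, 0, 0],
    [44, 0, 0, 0, 0, 0, 0],
  ],
)

```text
time_s: 20.9
tool_pos: [0.5658, -0.1185, 0.0206]
tool_rot: [179.9, 0.2, 96.0]
force: [1.8, -6.2, 3.9]
grip_width: 0.0477
```

Call:
send_rows(
  plan=[
    [44, -1.5, 0, -0.2, 0, 0, 0],
    [44, 0, 0, 0, 0, 0, 0],
    [60, 0, 0, 0, 0, 0, 0],
    [60, 0, 0, 0, 0, 0, 0],
    [60, 0, 0, 0, 0, 0, 0],
    [60, 0, 0, -3, 0, 0, 0],
    [60, 0, 0, -15, 0, 0, 0],
    [60, 0, 0, -25, 0, 0, 0],
    [60, 0, 0, -25, 0, 0, 0],
    [60, 0, -9, -15, 0, 0, 0],
    [20, 0, -8, 0, 0, 0, 0],
    [0, 0, 0, 0, 0, 0, 0],
  ],
)

```text
time_s: 22.1
tool_pos: [0.5473, -0.1189, 0.1035]
tool_rot: [180.0, -0.1, 96.0]
force: [0.6, -0.6, -0.4]
grip_width: 0.0506
```

Call:
send_rows(
  plan=[
    [0, 0, 0, 0, 0, 0, 0.143],
    [0, 0, 0, 0, 0, 0, 0.143],
    [0, 0, 0, 0, 0, 0, 0.143],
    [0, 0, 0, 0, 0, 0, 0.143],
    [0, 0, 0, 0, 0, 0, 0.143],
    [0, 0, 0, 0, 0, 0, 0.143],
    [0, 0, 0, 0, 0, 0, 0.143],
    [0, 0, 0, 0, 0, 0, 0.143],
    [0, 0, 0, 0, 0, 0, 0.143],
    [0, 0, 0, 0, 0, 0, 0.143],
    [0, 0, 0, 0, 0, 0, 0.141],
    [0, 0, 0, 0, 0, 0, 0],
  ],
)

```text
time_s: 23.3
tool_pos: [0.5477, -0.1186, 0.1021]
tool_rot: [180.0, 0.1, 6.0]
force: [-0.7, -0.2, 0.5]
grip_width: 0.0004
```

Call:
send_rows(
  plan=[
    [0, 0, 0, 0, 0, 0, 0],
    [0, 0, 0, 0, 0, 0, 0],
  ],
)

```text
time_s: 23.5
tool_pos: [0.5481, -0.1186, 0.1028]
tool_rot: [-180.0, 0.0, 6.2]
force: [-0.1, 0.6, -0.1]
grip_width: 0.0007
```

Run:
```python
from h import *
I={c:env.read_camera(c) for c in K}; o=env.get_obs(); print(o["tool_pos"].round(4),o["tool_rot"].round(2),o["qpos"].round(1),o["force"].round(1))
R=rail([.5658,-.1185,.106],.015)+bed([.5705,-.0527,.106,.0406,.0053]); ims=[]
for c in K:
    np.save(c+"4.npy",I[c]); l,u=(proj(c,[.58,-.07,.05])[0]-[40,50]).astype(int); ims.append(draw(c,I[c],R,(l,u,l+80,u+100),5,""))
cv2.imwrite("pics/pr.png",np.hstack(ims))
```

```text
[ 0.5482 -0.1188  0.103 ] [-1.7999e+02  1.0000e-02  6.1400e+00] [-32.4  16.9  48.8 105.7 -14.1  63.7 -62.4] [0.5 0.3 0.2]
```

View pics/pr.png

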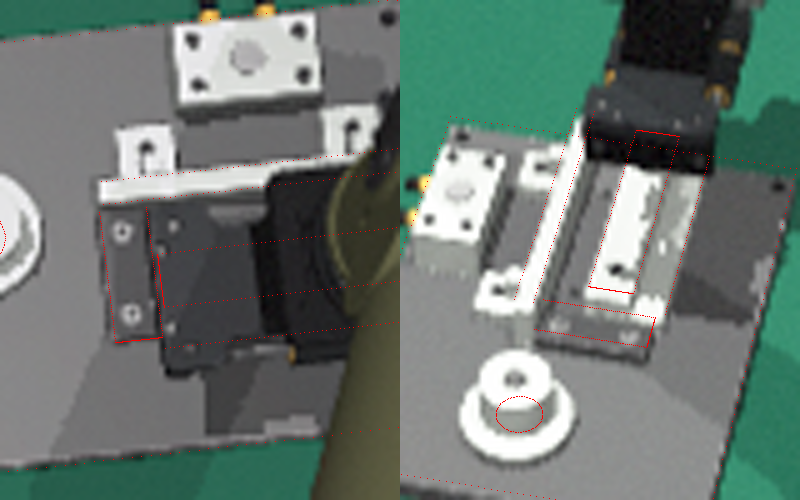

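Picture 11: the rail lies parallel against the stop (side crop end at about (610,300)). The closed fingers are above the ledge. Lowering onto it.

Call:
send_rows(
  plan=[
    [0, 0, 0, 15, 0, 0, 0],
    [0, 0, 0, 22, 0, 0, 0],
    [0, 0, 0, 18, 0, 0, 0],
    [0, 0, 0, 9, 0, 0, 0],
    [0, 0, 0, 4, 0, 0, 0],
    [0, 0, 0, 2, 0, 0, 0],
    [0, 0, 0, 1, 0, 0, 0],
    [0, 0, 0, 0, 0, 0, 0],
    [0, 0, 0, 0, 0, 0, 0],
  ],
)

```text
time_s: 24.5
tool_pos: [0.5488, -0.1188, 0.0327]
tool_rot: [-180.0, -0.1, 6.1]
force: [0.3, 0.6, -0.1]
grip_width: 0.0009
```

Call:
send_rows(
  plan=[
    [0, 0, 0, 1, 0, 0, 0],
    [0, 0, 0, 1, 0, 0, 0],
    [0, 0, 0, 0, 0, 0, 0],
  ],
)

```text
time_s: 24.8
tool_pos: [0.5483, -0.1187, 0.0301]
tool_rot: [-180.0, -0.0, 6.1]
force: [0.4, -0.4, 0.2]
grip_width: 0.0002
```

Call:
send_rows(
  plan=[
    [0, 2, 0, 0, 0, 0, 0],
    [0, 2, 0, 0, 0, 0, 0],
    [0, 2, 0, 0, 0, 0, 0],
    [0, 2, 0, 0, 0, 0, 0],
    [0, 2, 0, 0, 0, 0, 0],
    [0, 2, 0, 0, 0, 0, 0],
    [0, 2, 0, 0, 0, 0, 0],
    [0, 2, 0, 0, 0, 0, 0],
    [0, 0, 0, 0, 0, 0, 0],
  ],
)

```text
time_s: 25.7
tool_pos: [0.5647, -0.1169, 0.0301]
tool_rot: [-180.0, -0.0, 6.1]
force: [-1.5, -0.2, 0.3]
grip_width: 0.0008
```

Call:
send_rows(
  plan=[
    [0, 2, 0, 0, 0, 0, 0],
    [0, 2, 0, 0, 0, 0, 0],
    [0, 2, 0, 0, 0, 0, 0],
    [0, 2, 0, 0, 0, 0, 0],
    [0, 0, 0, 0, 0, 0, 0],
  ],
)

```text
time_s: 26.2
tool_pos: [0.5727, -0.116, 0.0302]
tool_rot: [180.0, -0.0, 6.1]
force: [0.3, 0.6, 0.4]
grip_width: 0.0009
```

Call:
send_rows(
  plan=[
    [0, 1.5, 0, 0, 0, 0, 0],
    [0, 1.5, 0, 0, 0, 0, 0],
    [0, 1, 0, 0, 0, 0, 0],
    [0, 1, 0, 0, 0, 0, 0],
    [0, 0, 0, 0, 0, 0, 0],
  ],
)

```text
time_s: 26.7
tool_pos: [0.5765, -0.1157, 0.03]
tool_rot: [-180.0, 0.1, 6.1]
force: [-3.8, 0.1, 2.5]
grip_width: 0.0005
```

Call:
send_rows(
  plan=[
    [0, 1, 0, 0, 0, 0, 0],
    [0, 1, 0, 0, 0, 0, 0],
    [0, 0, 0, 0, 0, 0, 0],
  ],
)

```text
time_s: 27.0
tool_pos: [0.5766, -0.1158, 0.0297]
tool_rot: [-179.9, 0.3, 6.0]
force: [-8.3, 0.4, 4.9]
grip_width: 0.0006
```

Call:
send_rows(
  plan=[
    [0, 0, 0, 0.6, 0, 0, 0],
    [0, 0, -0.7, 0, 0, 0, 0],
    [0, 0, -0.7, 0, 0, 0, 0],
    [0, 0, 0, 0, 0, 0, 0],
    [0, 0, 0, 0, 0, 0, 0],
  ],
)

```text
time_s: 27.5
tool_pos: [0.5766, -0.1158, 0.0295]
tool_rot: [180.0, 0.2, 6.0]
force: [-7.9, -2.9, 6.0]
grip_width: 0.0005
```

Run:
```python
from h import *
I={c:env.read_camera(c) for c in K}; o=env.get_obs(); print(o["tool_pos"].round(4),o["tool_rot"].round(2),o["force"].round(1))
ims=[]
for c in K:
    np.save(c+"5.npy",I[c]); l,u=(proj(c,[.60,-.09,.04])[0]-[28,35]).astype(int); ims.append(draw(c,I[c],[],(l,u,l+50,u+70),8,""))
cv2.imwrite("pics/fin.png",np.hstack(ims))
```

```text
[ 0.5766 -0.1158  0.0295] [179.98   0.24   5.98] [-8.4 -2.8  6. ]
```

View pics/fin.png

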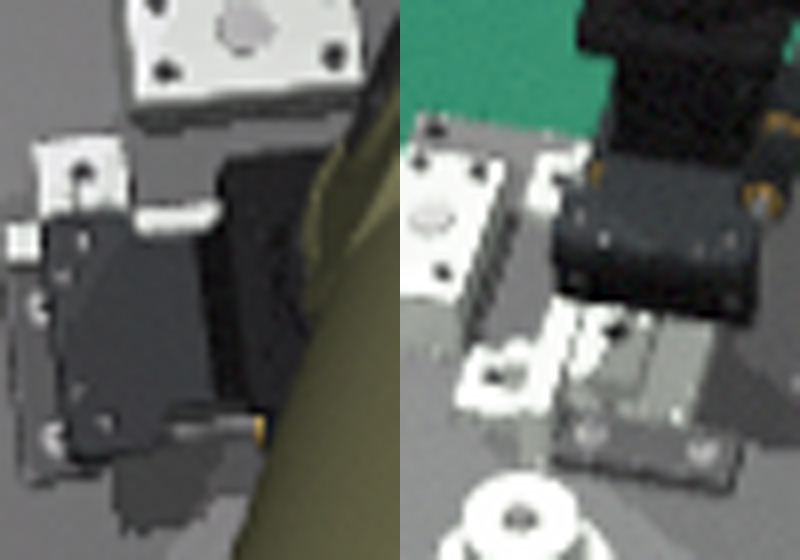

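Picture 12 (last): in the side view the rail's end is on the stop (crop about (650,420)) and its back is against the fence. I'll check the offset from the fence and the skew numerically in the side image.

Run:
```python
from h import *
def railv(p):
    F=[seg([-.024,.03,.014],[-.024,.07,.014]),seg([-.004,.03,.028],[-.004,.07,.028]),seg([-.024,.07,.014],[-.004,.07,.014]),seg([-.024,.07,.014],[-.024,.07,.010])]
    return [place(f,p[0],p[1],p[2],.015) for f in F]
def fix(p):
    F=[seg([0,-.04,.034],[0,.025,.034]),seg([.012,.025,.034],[0,.025,.034],[0,.025,.01]),seg([-.07,0,.01],[-.07,.025,.01],[0,.025,.01]),seg([-.07,.025,.01],[-.07,.025,0],[0,.025,0])]
    return [place(f,p[0],p[1],p[2],.015) for f in F]
for s in(.5,.8):
    g0,g5={"side":grad(np.load("side0.npy"),s)},{"side":grad(np.load("side5.npy"),s)}
    c0,_=fit(g0,fix,[.6103,-.0432,.104],[.01,.012,.03]); c5,_=fit(g5,fix,[.6103,-.0432,.104],[.01,.012,.03])
    r,_=fit(g5,railv,[.5935,-.115,.104],[.012,.015,.06])
    for c in(c0,c5):
        a=c[2]; Rm=np.array([[np.cos(a),np.sin(a)],[-np.sin(a),np.cos(a)]]); rc=r[:2]+np.array([np.cos(r[2])*.024-np.sin(r[2])*.07,np.sin(r[2])*.024+np.cos(r[2])*.07])
        print(s,"corner",c.round(4),"rail",r.round(4),"rail_corner in corner mm",((Rm@(rc-c[:2]))*1e3).round(1),"yaw diff",round(r[2]-a,4))
```

```text
0.5 corner [ 0.6066 -0.0363  0.0775] rail [ 0.5887 -0.1065  0.1315] rail_corner in corner mm [-3.1  2.6] yaw diff 0.054
0.5 corner [ 0.6056 -0.0375  0.0779] rail [ 0.5887 -0.1065  0.1315] rail_corner in corner mm [-2.1  3.6] yaw diff 0.0536
0.8 corner [ 0.6061 -0.0366  0.0918] rail [ 0.5862 -0.1062  0.0967] rail_corner in corner mm [-2.5  2.6] yaw diff 0.005
0.8 corner [ 0.6052 -0.0383  0.0774] rail [ 0.5862 -0.1062  0.0967] rail_corner in corner mm [-1.5  4.2] yaw diff 0.0193
```

The image alone can't resolve this to better than about 3 mm, so I'll check by touch: push lightly near the -y end and then the +y end of the shoulder, and compare how far the tool goes.

Call:
send_rows(
  plan=[
    [0, -4, 0, -3, 0, 0, 0],
    [0, -2, 0, 0, 0, 0, 0],
    [0, 0, 20, 0, 0, 0, 0],
    [0, 0, 20, 0, 0, 0, 0],
    [0, 0, 0, 0, 0, 0, 0],
    [0, 2, 0, 0, 0, 0, 0],
    [0, 2, 0, 0, 0, 0, 0],
    [0, 1, 0, 0, 0, 0, 0],
    [0, 1, 0, 0, 0, 0, 0],
    [0, 0, 0, 0, 0, 0, 0],
    [0, 0, 0, 0, 0, 0, 0],
  ],
)

```text
time_s: 28.7
tool_pos: [0.5802, -0.1531, 0.0318]
tool_rot: [-179.9, 0.4, 6.1]
force: [-8.0, -0.1, 4.7]
grip_width: 0.0004
```

Call:
send_rows(
  plan=[
    [0, -4, 0, 0, 0, 0, 0],
    [0, -2, 0, 0, 0, 0, 0],
    [0, 0, -40, 0, 0, 0, 0],
    [0, 0, -40, 0, 0, 0, 0],
    [0, 0, 0, 0, 0, 0, 0],
    [0, 2, 0, 0, 0, 0, 0],
    [0, 2, 0, 0, 0, 0, 0],
    [0, 1, 0, 0, 0, 0, 0],
    [0, 1, 0, 0, 0, 0, 0],
    [0, 0, 0, 0, 0, 0, 0],
    [0, 0, 0, 0, 0, 0, 0],
  ],
)

```text
time_s: 29.8
tool_pos: [0.5728, -0.0756, 0.032]
tool_rot: [-180.0, 0.2, 5.9]
force: [-6.1, 1.2, 3.0]
grip_width: 0.0002
```

Call:
send_rows(
  plan=[
    [0, -4, 0, -4, 0, 0, 0],
    [0, -2, 0, 0, 0, 0, 0],
    [0, 0, 25, 0, 0, 0, 0],
    [0, 0, 40, 0, 0, 0, 0],
    [0, 0, 40, 0, 0, 0, 0],
    [0, 0, 28, 0, 0, 0, 0],
    [0, 10, 0, 0, 0, 0, 0],
    [0, 8, 0, 0, 0, 0, 0],
    [0, 0, 0, 0, 0, 0, 0],
    [0, 0, 0, 8, 0, 0, 0],
    [0, 0, 0, 7, 0, 0, 0],
    [0, 0, 0, 0, 0, 0, 0],
  ],
)

```text
time_s: 31.0
tool_pos: [0.5995, -0.204, 0.0199]
tool_rot: [-179.9, 0.1, 6.1]
force: [-0.1, -1.1, -0.6]
grip_width: 0.0006
```

Call:
send_rows(
  plan=[
    [0, 0, -1, 0, 0, 0, 0],
    [0, 0, -1, 0, 0, 0, 0],
    [0, 0, -1, 0, 0, 0, 0],
    [0, 0, 0, 0, 0, 0, 0],
    [0, 0, 0, 0, 0, 0, 0],
  ],
)

```text
time_s: 31.5
tool_pos: [0.6005, -0.2024, 0.0217]
tool_rot: [180.0, -0.0, 6.1]
force: [-0.0, -1.1, 0.6]
grip_width: 0.0002
```

Call:
send_rows(
  plan=[
    [0, 0, -1, 0, 0, 0, 0],
    [0, 0, -1, 0, 0, 0, 0],
    [0, 0, 0, 0, 0, 0, 0],
    [0, 0, 0, 0, 0, 0, 0],
  ],
)

```text
time_s: 31.9
tool_pos: [0.6002, -0.2003, 0.0216]
tool_rot: [-180.0, -0.0, 6.1]
force: [-1.0, 0.2, 0.2]
grip_width: 0.0008
```

Call:
send_rows(
  plan=[
    [0, 0, -1, 0, 0, 0, 0],
    [0, 0, -0.8, 0, 0, 0, 0],
    [0, 0, 0, 0, 0, 0, 0],
    [0, 0, 0, 0, 0, 0, 0],
  ],
)

```text
time_s: 32.3
tool_pos: [0.6, -0.1985, 0.0216]
tool_rot: [-180.0, -0.0, 6.1]
force: [-0.4, 0.3, 0.4]
grip_width: 0.0002
```

Call:
send_rows(
  plan=[
    [0, 0, -1, 0, 0, 0, 0],
    [0, 0, -1, 0, 0, 0, 0],
    [0, 0, 0, 0, 0, 0, 0],
    [0, 0, 0, 0, 0, 0, 0],
  ],
)

```text
time_s: 32.7
tool_pos: [0.5999, -0.1965, 0.0216]
tool_rot: [-180.0, -0.0, 6.1]
force: [-0.7, 0.3, -0.4]
grip_width: 0.0003
```

Call:
send_rows(
  plan=[
    [0, 0, -1, 0, 0, 0, 0],
    [0, 0, -0.8, 0, 0, 0, 0],
    [0, 0, 0, 0, 0, 0, 0],
    [0, 0, 0, 0, 0, 0, 0],
  ],
)

```text
time_s: 33.1
tool_pos: [0.5997, -0.1947, 0.0216]
tool_rot: [-180.0, -0.0, 6.1]
force: [0.4, 0.2, 0.1]
grip_width: 0.0008
```

Call:
send_rows(
  plan=[
    [0, 0, -1, 0, 0, 0, 0],
    [0, 0, -1, 0, 0, 0, 0],
    [0, 0, -1, 0, 0, 0, 0],
    [0, 0, 0, 0, 0, 0, 0],
    [0, 0, 0, 0, 0, 0, 0],
  ],
)

```text
time_s: 33.6
tool_pos: [0.5993, -0.1929, 0.0217]
tool_rot: [179.9, -0.0, 6.0]
force: [1.4, -3.4, -1.3]
grip_width: 0.0006
```

Call:
send_rows(
  plan=[
    [0, 0, -0.7, 0, 0, 0, 0],
    [0, 0, -0.7, 0, 0, 0, 0],
    [0, 0, 0, 0, 0, 0, 0],
    [0, 0, 0, 0, 0, 0, 0],
  ],
)

```text
time_s: 34.0
tool_pos: [0.5993, -0.1928, 0.022]
tool_rot: [179.8, -0.1, 6.0]
force: [0.3, -6.3, -0.3]
grip_width: 0.0007
```

Touch check: the rail end is firm against the stop, with no motion at 6 N. Returning to the middle for the final press.

Call:
send_rows(
  plan=[
    [0, 0, 4, 0, 0, 0, 0],
    [0, 0, 0, -15, 0, 0, 0],
    [0, -12, 0, -10, 0, 0, 0],
    [0, -10, -13, 0, 0, 0, 0],
    [0, 0, -25, 0, 0, 0, 0],
    [0, 0, -25, 0, 0, 0, 0],
    [0, 0, -20, 0, 0, 0, 0],
    [0, 0, 0, 8, 0, 0, 0],
    [0, 0, 0, 5, 0, 0, 0],
    [0, 0, 0, 0, 0, 0, 0],
    [0, 0, 0, 0, 0, 0, 0],
  ],
)

```text
time_s: 35.1
tool_pos: [0.5687, -0.1157, 0.0335]
tool_rot: [180.0, 0.0, 5.9]
force: [-0.4, -0.1, 0.5]
grip_width: 0.0006
```

Call:
send_rows(
  plan=[
    [0, 3, 0, 0, 0, 0, 0],
    [0, 3, 0, 1, 0, 0, 0],
    [0, 2, 0, 1, 0, 0, 0],
    [0, 1, 0, 1, 0, 0, 0],
    [0, 0.5, 0, 1, 0, 0, 0],
    [0, 0.5, 0, 0.7, 0, 0, 0],
    [0, 0, 0, 0, 0, 0, 0],
    [0, 0, 0, 0, 0, 0, 0],
  ],
)

```text
time_s: 35.9
tool_pos: [0.5764, -0.1138, 0.0295]
tool_rot: [-179.9, 0.3, 6.0]
force: [-10.5, 0.8, 12.9]
grip_width: 0.0003
```

Call:
send_rows(
  plan=[
    [0, 0.7, -0.4, 0.3, 0, 0, 0],
    [0, 0.7, -0.3, 0, 0, 0, 0],
    [0, 0, 0, 0, 0, 0, 0],
    [0, 0, 0, 0, 0, 0, 0],
    [0, 0, 0, 0, 0, 0, 0],
  ],
)

```text
time_s: 36.4
tool_pos: [0.5765, -0.1137, 0.0295]
tool_rot: [-179.9, 0.4, 6.0]
force: [-14.2, 0.8, 18.0]
grip_width: 0.0008
```

Run:
```python
from cell import env
import time
for i in range(4):
    env.read_camera("side"); o=env.get_obs(); print(o["tool_pos"].round(4),o["tool_rot"].round(2),o["force"].round(1),o["time_s"])
for r in env.regions_of("side","roller")[:1]: print(r["rect"],r["confidence"])
```

```text
[ 0.5764 -0.1137  0.0294] [-179.89    0.42    5.97] [-13.5  -1.   17.9] 36.45
[ 0.5764 -0.1138  0.0295] [-179.89    0.42    5.97] [-15.1  -0.2  17.5] 36.5
[ 0.5764 -0.1137  0.0295] [-179.89    0.42    5.97] [-14.8  -1.   17.2] 36.55
[ 0.5764 -0.1137  0.0295] [-179.89    0.42    5.97] [-14.2   0.3  18.4] 36.6
[296.1, 209.8, 320.8, 237.0] 0.94
```

```bash
python3 -c "
from cell import env
print(env.sign_off())"
```

```text
the job is handed in; nothing more can be done
None
```

I seated the roller on the spindle, set the rail against the stop and the fence, and handed the job in at about 36.6 s with the fingers still pressing the rail. The sign-off returned no verdict.

- **Roller:** It met the collar with a 9 N reaction, I let go of it, and later pictures show it still on the spindle.
- **Rail, end at the stop:** I slid it to the stop while gripped. A later push of 6 N on its far end did not move it.
- **Rail, back at the fence:** I pushed it home with the closed fingers on the shoulder and ledge. The tool stopped on one straight line at both ends and the middle. That gives a rail yaw of about 0.096 rad against a fixture estimate of 0.102–0.106.
- **Final press:** It was steady at about 14 N towards the fence and 18 N down, at the middle of the rail. The fingertips were at z = 29.5 mm, where a flat rail would put them at about 29 mm.

**Check that disagreed:** fitting the rail in the side image put its corner 1.5–3 mm short of the fence and 2.6–4.2 mm past the stop, and up to 0.054 rad out of parallel. That camera was a few millimetres off along its own line of sight elsewhere in the scene, so I relied on the touch checks instead.

I never moved the arm near the spare rail or the screw box.

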